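# Hang two spice jars on a pivoting bar and bring it level

### The job

Hang the red-capped jar on the left arm of the pivoting bar (the arm with the red end block), pushed gently out against the block, and let go of it. Then hang the green-capped jar on the right arm, sliding it along as needed, so that the bar stays level by itself with both jars hanging free. Do not press or shove the bar hard, and leave everything else where it stands.

Things in the scene. Friction and masses are not known exactly. Their poses are not given: they have to be found in the camera images.
- red_grip (a point): Centre of the black upright grip tab on top of the RED-capped jar's steel hanger; z up, y across the tab's width. Tab 12 (x) x 24 (y) x 42 (z) mm. Under the tab is a saddle hook with a 44 mm long slot along y, then the jar (45 mm across, foot 182 mm below this point). The jar's fill is unknown: 260 to 385 g in all with the hanger, not the same for the two jars.
- red_seat (a point): Middle of the RED-capped jar's hook slot: its flat underside that rests on the bar, 26 mm under the grip. Slot 15 mm wide (x), 44 mm long (y). The leg closes it at -x; at +x a lip reaches 11 mm below this point, and below the lip it is open to +x down to a disc 47 mm below. So from in front of the bar the lip passes +x over the bar's top, then the hook goes down.
- green_grip (a point): Centre of the black upright grip tab on top of the GREEN-capped jar's steel hanger; z up, y across the tab's width. Tab 12 (x) x 24 (y) x 42 (z) mm. Under the tab is a saddle hook with a 44 mm long slot along y, then the jar (45 mm across, foot 182 mm below this point). The jar's fill is unknown: 260 to 385 g in all with the hanger, not the same for the two jars.
- green_seat (a point): Middle of the GREEN-capped jar's hook slot: its flat underside that rests on the bar, 26 mm under the grip. Slot 15 mm wide (x), 44 mm long (y). The leg closes it at -x; at +x a lip reaches 11 mm below this point, and below the lip it is open to +x down to a disc 47 mm below. So from in front of the bar the lip passes +x over the bar's top, then the hook goes down.
- bar_pivot (a point): Pivot of the bar, 225 mm up; axes turn with the bar: y along it to the robot's left, x across it away from the robot, z up. Bar: upright strip 8 mm thick (x), 18 mm high, top edge 9 mm above this point. Right arm ends at y = -205 mm in a black cap 6 mm above the top edge. The fork rises 18 mm above this point, within 10 mm in y. The jar weights decide the balance point of the green jar: y = -75 to -185 mm.
- bar_stop (a point): Middle of the bar's top edge at the inner face of the red end block, which ends the left arm; 142 mm from the pivot; axes turn with the bar. The block rises 12 mm above the top edge. A jar slid against it hangs with its centre 22 mm inward.
- bar (a joint): Tilt of the bar in rad: 0 level, positive is right arm down (left arm up). Stops at +0.12 and -0.12. A weak spring (0.5 N m/rad) with damping brings the empty bar to level in about 0.5 s; one jar alone takes it to its stop, where it is rigid. With both jars free, the tilt changes by about 0.035 rad for each 10 mm that the green jar is shifted; while a jar is held it tells nothing.
- stand: The fixed stand and the bar that it carries; origin under the middle of its wooden foot (150 x 110 x 14 mm), straight under the pivot; thin steel post.
- salt: Grey salt shaker, bystander, 44 x 44 x 90 mm; origin under its middle.
- pepper: White pepper shaker with a grey top, bystander, 44 x 44 x 90 mm; origin under its middle.
- garlic: Bulb of garlic, bystander, 61 x 60 x 59 mm; origin under its middle.
Things that resemble listed ones, but are neither listed nor needed, are in the scene too. What is shaped like the part that bears green_grip but blue is not meant.

How it is judged:
On the way:
1. the red-capped jar hangs on the left arm against the red end block, let go, the green-capped one still standing on the worktop (y of red_grip in the frame of bar_pivot between 0.114 and 0.127 m and z of red_grip in the frame of bar_pivot between 0.029 and 0.04 m and contact force between the fingers and red below 0.1 N and height (world z) of green_grip below 0.2 m), for 0.2 s.
At the end, for the whole second after the job is handed in: Both jars hang free by their hooks, saddle down on the bar's top edge (within 6 mm): the red-capped one on the left arm within about 6 mm of the end block, the green-capped one on the right arm; the bar rests within 0.03 rad (1.7 degrees) of level (y of red_grip in the frame of bar_pivot between 0.114 and 0.127 m and z of red_grip in the frame of bar_pivot between 0.029 and 0.04 m and y of green_grip in the frame of bar_pivot between -0.2 and -0.05 m and z of green_grip in the frame of bar_pivot between 0.029 and 0.04 m and value of joint bar between -0.03 and 0.03 rad and velocity of joint bar between -0.03 and 0.03 rad/s); the robot touches nothing.
It fails at once if the bar or its stand is pressed or shoved with more than 25 N (contact force between stand and anything else above 25 N).
It fails at once if a jar is tipped over (angle between any of red_grip, green_grip's own z axis and vertical above 0.6 rad).
It fails at once if a bystander is moved by more than 30 mm (distance of any of salt, pepper, garlic from where it was at the start of the episode above 0.03 m).
It also fails if it takes over 70 s, if anything falls off the work surface, if the arm or the gripper's body presses on something with over 40 N, if the wrist force passes 120 N, or if a joint passes its speed limit or range.

### The arm

A 6-joint arm with a two-finger parallel gripper is mounted at the origin on a cart in front of the work surface, level with it; the furniture and walls round the work are solid. World frame = base frame: x ahead of the robot, y to its left, z up, the work surface at z = 0. Lengths are in m, angles in rad, forces in N, time in s.
With the tool pointing down it reaches from about 0.225 to 0.875 m from the base axis. Payload 3.4 kg.
Tool frame: the origin (TCP) lies at the very end of the fingers, on their centre line; the grasp point (between the pads) lies 19 mm behind it; z points along the fingers, y is the line along which they close (so a half turn about z gives the same grasp; the last joint's range is limited). The gripper opens to 85 mm and grips with 20 to 120 N. Pads are 22 mm wide; open, the fingers measure 114 mm over their backs; the gripper's body (76 mm by 85 mm) begins 54 mm behind the grasp point. The pads swing forward as they close: fully open they stand 13 mm farther back than shut.
Start: joints at [1.018, 0.276, 1.505, -0, 1.361, -0.121], TCP at [0.241, 0.522, 0.195] pointing down, gripper open.
Joint ranges: [-2.89, 2.89], [-0.75, 2.08], [0.22, 2.7], [-1.18, 4.32], [0.11, 2.71], [-2.7, 2.7]. Speed limits (rad/s): [2.57, 2.57, 3.14, 3.14, 3.14, 3.14].

### API

Orientations are given as a unit quaternion [w, x, y, z].
In Python, from rig import get_state, optics, sign_off gives the robot as it stands.
- The arm moves only by the tool send_rows, never from a script. Its argument "increments" is a list of rows, each an object with "gripper": the gripper's target within -1 to 1 (shut at 1, half-way at 0, fully open at -1); "linear": the shift along the world's x, y, z in m, a list of three; "delta_rot": the turn, a rotation vector about the world's x, y, z in rad, a list of three. In form: [{"gripper": gripper, "linear": [dx, dy, dz], "delta_rot": [rx, ry, rz]}, ...]. A call has 1 to 8 rows; each row is the pose to reach, as a shift and turn from the pose commanded when the call began; what a row does not reach only later rows make up. A row lasts 1/10 s, in which the tool goes at most 50 mm and 8.59 degrees, less where a joint would pass 70% of its speed; a pose out of reach is approached as far as the arm can. A call with a gripper value outside its range is refused whole. The fingers move at their own pace and stop on an object; "newtons" is the grip in N (left out, the last holds). Time passes only in rows, so rows that repeat a pose let the fingers close. It gives the time, the measured TCP pose, the force, the opening and the grip force at its end, in the units of the state.
- get_state(): the state, without advancing time (a new reading comes with each control period).
- optics.get_image(name): name is "scene" or "top" or "wrist"; returns a dict with "pixels" (480x640x3 uint8, blue, green, red), "K" (3x3 intrinsics, pixels), "rvec" (rotation vector, rad) and "tvec" (3), from world to camera coordinates, as OpenCV has them; the wrist camera has in their place "T_tool_cam" (4x4, takes a point from camera to tool coordinates, whose origin is the TCP and whose axes are the flange's). Camera axes: x right, y down, z forward; pixel columns grow to the right and rows downward; lengths in m; the calibration is good to about 2 mm. A picture is of the moment at which its call begins: read the wrist's pose just before it. There is no depth.
- sign_off(): hands the job in; it is judged then, once.
The state is a dict: "clock": time; "qpos": joint angles; "qd": joint speeds; "effort": joint torques, N m; "position": TCP position; "ee_rot": TCP orientation; "contact_force": force on the tool from outside, world axes, zero at the start; "moment": the same for the moment, N m; "width": finger opening in m; "gripper_force": force on a finger pad.
Only numpy, scipy, OpenCV 4.12 (cv2) and the standard library are available. Lean on these libraries where they do the work, as an engineer would, in place of code of your own. Each camera call takes 0.05 s, during which the arm holds its last target. There are 200 camera calls.

## Working session

There is one attempt and no reset: what is moved stays moved. The work goes in short steps, Python scripts to look and compute and a tool call to move; the robot and the scene stay as the last step left them, time stands still between calls to the robot, and variables do not carry over. Pictures are saved under pics/ and viewed, at most 10 in all, crops included, and the job is handed in when it is done.

Besides the shell and the picture viewer there is one more tool, called as name(argument=value, ...), one argument or row to a line, values as JSON. send_rows: Moves the arm, as the interface text tells. Its arguments: {"type":"object","properties":{"increments":{"type":"array"},"newtons":{"type":"number"}},"required":["increments"]}

```bash
mkdir -p pics; cat > h.py <<'E'
import numpy as np,cv2
from rig import get_state,optics,sign_off
def P(im):
    R=cv2.Rodrigues(np.array(im['rvec'],float))[0]; return R,np.array(im['tvec'],float).ravel(),np.array(im['K'],float)
def ray(im,uv):
    R,t,K=P(im); d=R.T@np.linalg.inv(K)@[uv[0],uv[1],1]; return -R.T@t,d/np.linalg.norm(d)
def onz(im,uv,z):
    c,d=ray(im,uv); return c+d*(z-c[2])/d[2]
def tri(rs):
    A=np.zeros((3,3));b=np.zeros(3)
    for c,d in rs:
        M=np.eye(3)-np.outer(d,d);A+=M;b+=M@c
    x=np.linalg.solve(A,b);return x,[np.linalg.norm((np.eye(3)-np.outer(d,d))@(x-c)) for c,d in rs]
def proj(im,p):
    R,t,K=P(im);q=K@(R@np.array(p)+t);return q[:2]/q[2]
E
python3 - <<'E'
from h import *
s=get_state();print(s)
for n in('scene','top'):
    im=optics.get_image(n);cv2.imwrite(f'pics/{n}0.png',im['pixels']);R,t,K=P(im);print(n,-R.T@t,K[0,0])
E
```

```text
{'clock': 0.0, 'qpos': array([ 1.01801997e+00,  2.76628364e-01,  1.50614779e+00,  6.96031547e-06,
        1.36069470e+00, -1.20963224e-01]), 'qd': array([ 0.00184479, -0.00054887, -0.0015056 ,  0.00042201,  0.00060307,
        0.00129282]), 'effort': array([-1.18815592e-04, -4.16784918e+01, -2.45797116e+01, -1.91334088e-04,
        1.12074602e-02,  7.60821848e-06]), 'position': array([0.2403141 , 0.52171367, 0.19361491]), 'ee_rot': array([-3.13617741e-04,  2.14233652e-01,  9.76781992e-01, -8.85195419e-04]), 'contact_force': array([ 1.0722052 , -0.72244866, -0.92167072]), 'moment': array([-0.02921065,  0.02154933,  0.06934468]), 'gripper_force': 0.0, 'width': 0.0852167458466861}
scene [-0.24026008 -1.25852962  0.78212241] 570.3249941407545
top [0.25859285 0.00759136 1.39183864] 447.2222592975424
```

View pics/scene0.png

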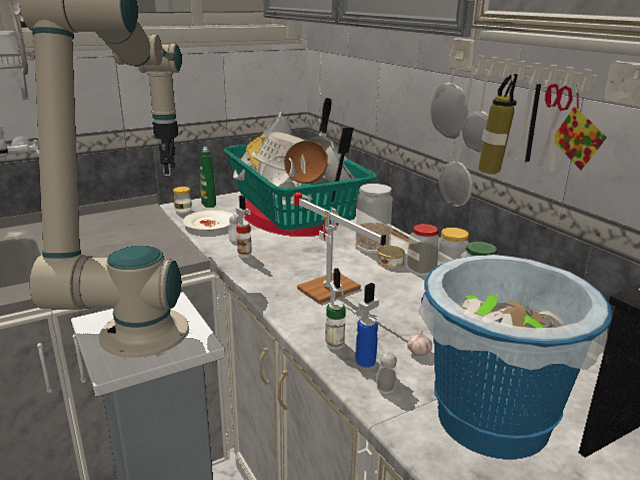

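View pics/top0.png

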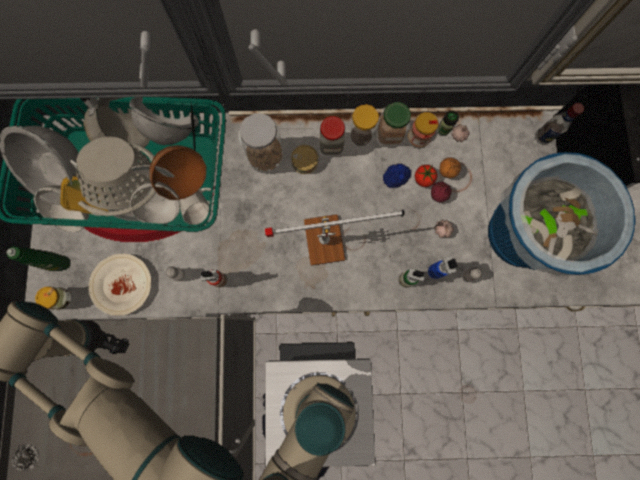

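The scene view shows the red jar at about (243,235), the green jar at (335,325) with the blue decoy at (367,340), and the bar from (298,197) to (383,240). The top view shows red at (213,278), green at (412,277), and the bar from (268,232) to (403,213). I'll zoom in next.

```bash
python3 - <<'E'
from h import *
a=cv2.imread('pics/scene0.png');b=cv2.imread('pics/top0.png')
def c(i,x,y,w,h,f):return cv2.resize(i[y:y+h,x:x+w],None,fx=f,fy=f,interpolation=cv2.INTER_CUBIC)
o=np.zeros((600,800,3),np.uint8)
o[:280,:200]=c(a,225,190,40,56,5)       # scene red
o[:280,200:500]=c(a,320,262,60,56,5)     # scene green
o[:280,500:800]=c(a,285,185,100,70,3)[:280].repeat(1,0)[:280] if 0 else np.vstack([c(a,285,185,100,70,3),np.zeros((70,300,3),np.uint8)])
o[280:480,:200]=c(b,195,260,40,40,5)
o[280:480,200:500]=c(b,395,250,60,40,5)
o[480:600,:800]=np.hstack([c(b,260,202,150,24,5)[:, :750],np.zeros((120,50,3),np.uint8)])
o[280:480,500:700]=c(b,260,215,40,40,5)
cv2.imwrite('pics/comp.png',o)
E
```

```text
(no output)
```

View pics/comp.png

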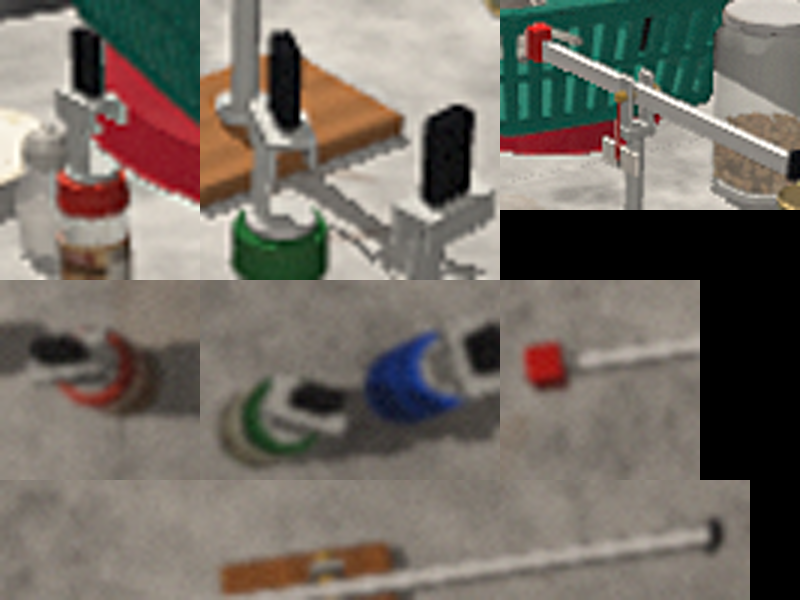

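Crop readings: red tab at scene (242,202.5) / top (206.5,274); green tab at scene (337,278) / top (418.5,273.5); red block top at (269,232), right cap at (402.8,212.6). The hangers are yawed.

```bash
python3 - <<'E'
from h import *
S=optics.get_image('scene');T=optics.get_image('top')
print('red',tri([ray(S,(241.9,202.4)),ray(T,(206.3,273.8))]))
print('green',tri([ray(S,(336.7,277.8)),ray(T,(418.3,273.4))]))
print('blue',tri([ray(S,(320+49.5,262+31)),ray(T,(395+57,250+14))]))
print('block',tri([ray(S,(285+13,185+14)),ray(T,(268.8,232))]),onz(T,(268.8,232),.246))
print('cap',tri([ray(S,(285+98,185+54)),ray(T,(402.5,212.4))]),onz(T,(402.5,212.4),.24))
w=optics.get_image('wrist');print(w['T_tool_cam'],w['K'])
print('salt',onz(T,(475,272),.09),'garlic',onz(T,(445,229),.05),'pepper',onz(T,(175,272),.09))
E
```

```text
red (array([0.39764395, 0.29966393, 0.17868872]), [np.float64(0.0013006391380350963), np.float64(0.0013006391380350436)])
green (array([ 0.3868946 , -0.27652361,  0.18067673]), [np.float64(0.0012888212484951423), np.float64(0.0012888212484950896)])
blue (array([ 0.41163674, -0.37102049,  0.18006536]), [np.float64(0.00043881062926713106), np.float64(0.0004388106292671531)])
block (array([0.50067568, 0.12490576, 0.22743763]), [np.float64(0.0006905029072920149), np.float64(0.0006905029072920545)]) [0.49744537 0.12275924 0.246     ]
cap (array([ 0.54626162, -0.23284379,  0.22837064]), [np.float64(0.0017198193073754498), np.float64(0.0017198193073753867)]) [ 0.5449259  -0.23134801  0.24      ]
[[-4.49909738e-04 -9.45028873e-01 -3.26986585e-01  8.46648638e-02]
 [ 9.99999855e-01 -3.28307113e-04 -4.27081654e-04  2.62734163e-04]
 [ 2.96252472e-04 -3.26986730e-01  9.45028883e-01 -1.78987859e-01]
 [ 0.00000000e+00  0.00000000e+00  0.00000000e+00  1.00000000e+00]] [[430.49143363   0.         325.87772394]
 [  0.         430.49143363 240.66658784]
 [  0.           0.           1.        ]]
salt [ 0.39848678 -0.46515949  0.09      ] garlic [ 0.5371659 -0.3986508  0.05     ] pepper [0.41621998 0.41168637 0.09      ]
```

send_rows(
  increments=[
    {"gripper":-0.2,"linear":[0.0,-0.04,0.04],"delta_rot":[0,0,-0.14]},
    {"gripper":-0.2,"linear":[0.03,-0.08,0.07],"delta_rot":[0,0,-0.28]},
    {"gripper":-0.2,"linear":[0.06,-0.11,0.09],"delta_rot":[0,0,-0.43]},
    {"gripper":-0.2,"linear":[0.09,-0.14,0.11],"delta_rot":[0,0,-0.57]},
    {"gripper":-0.2,"linear":[0.12,-0.18,0.125],"delta_rot":[0,0,-0.71]},
    {"gripper":-0.2,"linear":[0.157,-0.22,0.125],"delta_rot":[0,0,-0.86]},
    {"gripper":-0.2,"linear":[0.157,-0.22,0.125],"delta_rot":[0,0,-1.0]},
    {"gripper":-0.2,"linear":[0.157,-0.22,0.125],"delta_rot":[0,0,-1.14]},
  ],
  newtons=40,
)

```text
clock: 1.05
position: [0.3995, 0.3001, 0.3196]
ee_rot: [0.001, 0.711, 0.703, 0.0]
contact_force: [-0.9, 0.7, -0.4]
width: 0.0513
gripper_force: 0.0
```

send_rows(
  increments=[
    {"gripper":-0.2,"linear":[0,0,0],"delta_rot":[0,0,0]},
    {"gripper":-0.2,"linear":[0,0,0],"delta_rot":[0,0,0]},
    {"gripper":-0.2,"linear":[0,0,0],"delta_rot":[0,0,0]},
  ],
)

```text
clock: 1.35
position: [0.3973, 0.3026, 0.3194]
ee_rot: [-0.0, 0.706, 0.708, -0.0]
contact_force: [1.1, 0.7, 0.9]
width: 0.0514
gripper_force: 0.0
```

```bash
cat >> h.py <<'E'
from scipy.spatial.transform import Rotation as Ro
def wrist(name=None):
    s=get_state();im=optics.get_image('wrist')
    T=np.eye(4);q=s['ee_rot'];T[:3,:3]=Ro.from_quat([q[1],q[2],q[3],q[0]]).as_matrix();T[:3,3]=s['position']
    C=np.linalg.inv(T@im['T_tool_cam']);im['rvec']=cv2.Rodrigues(C[:3,:3])[0];im['tvec']=C[:3,3]
    if name:cv2.imwrite(f'pics/{name}.png',im['pixels']);np.savez(f'pics/{name}.npz',**im)
    return s,im
def load(n): return dict(np.load(f'pics/{n}.npz'))
E
python3 - <<'E'
from h import *
s,im=wrist('wr');print(s['position'],s['ee_rot'],s['width'],s['clock'],s['qpos'])
print(proj(im,[.3976,.2997,.182]))
E
```

```text
[0.39726184 0.30258736 0.31942736] [-4.10673266e-05  7.06451475e-01  7.07761474e-01 -8.47274169e-05] 0.051386078418354804 1.35 [5.11484386e-01 1.13382827e-01 1.41320151e+00 3.30957773e-05
 1.61519370e+00 5.09633233e-01]
[326.68008564 213.36580743]
```

View pics/wr.png

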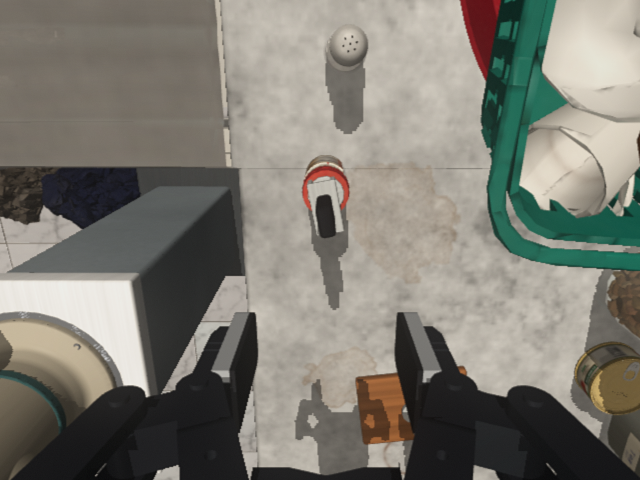

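The wrist view shows the red tab at (326,215), as predicted, with a slight tilt. I'll measure its edges for the yaw.

```bash
python3 - <<'E'
from h import *
im=load('wr');g=im['pixels'].max(2)
m=np.zeros_like(g);m[185:245,305:348]=(g[185:245,305:348]<45)
n,l,st,ce=cv2.connectedComponentsWithStats(m);k=1+st[1:,4].argmax();m=l==k
print(st[k],ce[k])
L=[];
for v in range(st[k,1],st[k,1]+st[k,3]):
    u=np.where(m[v])[0];L.append((v,u.min(),u.max()))
print(L)
box=cv2.minAreaRect(np.argwhere(m)[:,::-1].astype(np.float32));print(box)
# white plate (saddle) edges
hs=im['pixels'][170:245,300:352]
p=(hs.min(2)>150)
for v in range(0,75,4):
    u=np.where(p[v])[0];print(v+170,(u+300).min() if len(u) else 0,(u+300).max() if len(u) else 0,end='; ')
E
```

```text
[317 196  18  42 567] [325.39329806 216.49029982]
[(196, np.int64(322), np.int64(328)), (197, np.int64(319), np.int64(329)), (198, np.int64(318), np.int64(329)), (199, np.int64(318), np.int64(329)), (200, np.int64(318), np.int64(330)), (201, np.int64(317), np.int64(330)), (202, np.int64(317), np.int64(330)), (203, np.int64(317), np.int64(330)), (204, np.int64(317), np.int64(330)), (205, np.int64(317), np.int64(330)), (206, np.int64(317), np.int64(331)), (207, np.int64(317), np.int64(331)), (208, np.int64(317), np.int64(331)), (209, np.int64(317), np.int64(331)), (210, np.int64(317), np.int64(331)), (211, np.int64(317), np.int64(332)), (212, np.int64(317), np.int64(332)), (213, np.int64(317), np.int64(332)), (214, np.int64(317), np.int64(332)), (215, np.int64(317), np.int64(333)), (216, np.int64(317), np.int64(333)), (217, np.int64(318), np.int64(333)), (218, np.int64(318), np.int64(333)), (219, np.int64(318), np.int64(333)), (220, np.int64(318), np.int64(333)), (221, np.int64(318), np.int64(333)), (222, np.int64(319), np.int64(333)), (223, np.int64(319), np.int64(333)), (224, np.int6
[... 151 characters left out ...]
19), np.int64(334)), (229, np.int64(320), np.int64(334)), (230, np.int64(320), np.int64(334)), (231, np.int64(320), np.int64(334)), (232, np.int64(320), np.int64(334)), (233, np.int64(320), np.int64(334)), (234, np.int64(321), np.int64(334)), (235, np.int64(321), np.int64(333)), (236, np.int64(322), np.int64(331)), (237, np.int64(324), np.int64(325))]
((325.1216125488281, 216.229736328125), (40.93534851074219, 15.946702003479004), 80.53767395019531)
170 300 351; 174 300 349; 178 300 351; 182 300 350; 186 300 341; 190 300 351; 194 300 342; 198 300 342; 202 300 340; 206 300 338; 210 300 339; 214 300 339; 218 300 340; 222 300 351; 226 300 351; 230 300 351; 234 300 351; 238 300 351; 242 300 351;
```

send_rows(
  increments=[
    {"gripper":-0.2,"linear":[0.02,-0.04,0.02],"delta_rot":[0,0,0]},
    {"gripper":-0.2,"linear":[0.04,-0.08,0.04],"delta_rot":[0,0,0]},
    {"gripper":-0.2,"linear":[0.06,-0.12,0.06],"delta_rot":[0,0,0]},
    {"gripper":-0.2,"linear":[0.08,-0.16,0.08],"delta_rot":[0,0,0]},
    {"gripper":-0.2,"linear":[0.1,-0.2,0.1],"delta_rot":[0,0,0]},
    {"gripper":-0.2,"linear":[0.11,-0.23,0.11],"delta_rot":[0,0,0]},
    {"gripper":-0.2,"linear":[0.11,-0.23,0.11],"delta_rot":[0,0,0]},
    {"gripper":-0.2,"linear":[0.11,-0.23,0.11],"delta_rot":[0,0,0]},
  ],
)

```text
clock: 2.2
position: [0.5077, 0.0724, 0.4293]
ee_rot: [-0.0, 0.707, 0.707, 0.0]
contact_force: [-0.0, 0.3, -0.4]
width: 0.0513
gripper_force: 0.0
```

```bash
cat >> h.py <<'E'
from scipy.optimize import minimize
def box(c,yaw,dim):
    X=np.array([[a,b,d] for a in(-.5,.5) for b in(-.5,.5) for d in(-.5,.5)])*dim
    return X@Ro.from_euler('z',yaw).as_matrix().T+c
def fittab(im,m,x0,z=.182):
    ys,xs=np.where(m);r=slice(ys.min()-12,ys.max()+13),slice(xs.min()-12,xs.max()+13);f=8
    M=cv2.resize(m[r].astype(np.uint8),None,fx=f,fy=f,interpolation=cv2.INTER_NEAREST)
    def cost(p):
        q=np.array([proj(im,k) for k in box([p[0]/100,p[1]/100,z],p[2],[.012,.024,.042])])
        q=(q-[r[1].start,r[0].start]+.5)*f;I=np.zeros_like(M)
        cv2.fillConvexPoly(I,cv2.convexHull(q.astype(np.int32)),1);return (I!=M).sum()/M.sum()
    best=min((minimize(cost,[x0[0]*100,x0[1]*100,y],method='Nelder-Mead',options=dict(initial_simplex=np.array([[0,0,0],[.4,0,0],[0,.4,0],[0,0,.2]])+[x0[0]*100,x0[1]*100,y])) for y in(-.3,-.1,.1,.3)),key=lambda r:r.fun)
    return best.x/[100,100,1],best.fun
def darkmask(im,uv,h=30,th=45):
    g=im['pixels'].max(2);u,v=map(int,uv);m=np.zeros_like(g);m[v-h:v+h,u-h:u+h]=g[v-h:v+h,u-h:u+h]<th
    n,l,st,ce=cv2.connectedComponentsWithStats(m);return l==1+st[1:,4].argmax()
E
python3 - <<'E'
from h import *
im=load('wr');print(fittab(im,darkmask(im,(326,215)),(.397,.30)))
s,im=wrist('wb');print(s['position'],s['clock'])
E
```

```text
(array([0.39671889, 0.29937812, 0.05770993]), np.float64(0.3353174603174603))
[0.50766809 0.07242083 0.42930881] 2.2
```

View pics/wb.png

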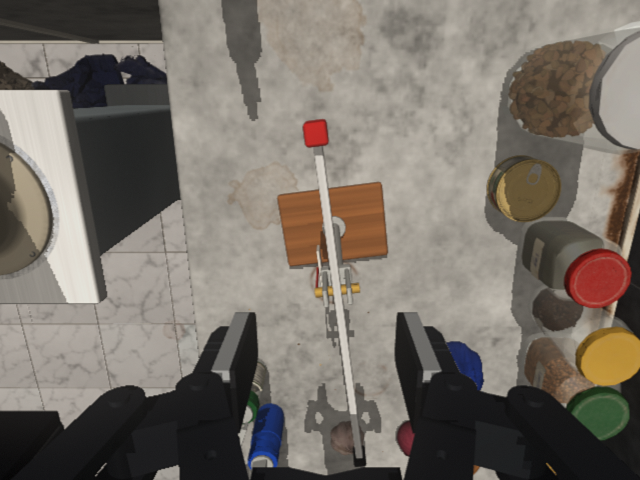

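The bar runs from the block at (316,133) to the cap at (360,460), and the brass pivot pin is at about (338,289). I'll fit the line precisely.

```bash
python3 - <<'E'
from h import *
im=load('wb');p=im['pixels'].astype(int)
uv=[]
for v in list(range(155,205,6))+list(range(345,440,8)):
    c=319.5+(v-150)*(359-320)/295
    w=np.arange(int(c)-14,int(c)+15);g=p[v,w].min(1);sel=w[g>165]
    uv.append((v,sel.min(),sel.max(),round(c,1)) if len(sel) else (v,))
print(uv)
q=[( (a[1]+a[2])/2,a[0]) for a in uv if len(a)>2 and 5<=a[2]-a[1]<=12]
W=np.array([onz(im,k,.234) for k in q]);f=np.polyfit(W[:,1],W[:,0],1);print('x=',f,'yaw',-np.arctan(f[0]),np.abs(np.polyval(f,W[:,1])-W[:,0]).max())
hsv=cv2.cvtColor(im['pixels'],cv2.COLOR_BGR2HSV)
m=((hsv[...,1]>150)&((hsv[...,0]<8)|(hsv[...,0]>172)));m[:100]=0;m[160:]=0;m[:,:290]=0;m[:,345:]=0
ys,xs=np.where(m);print('block',xs.min(),xs.max(),ys.min(),ys.max(),xs.mean(),ys.mean())
b=(p[440:475,345:375].max(2)<50);ys,xs=np.where(b);print('cap',xs.min()+345,xs.max()+345,ys.min()+440,ys.max()+440)
print('inner face bottom',onz(im,(319,146),.246),'cap',onz(im,(359,446),.240),onz(im,(360,464),.24),'pin',onz(im,(338,289.5),.225))
im=load('wr');m=darkmask(im,(326,215))
for th in(45,70,90):
    m=darkmask(im,(326,215),th=th);ys,xs=np.where(m);print(th,xs.min(),xs.max(),ys.min(),ys.max())
T=np.load('pics/wr.npz')
for z in(.203,.161):print([proj(im,k).round(1) for k in box([.397,.2994,z],.17,[.012,.024,0])[::2]])
E
```

```text
[(155,), (161, np.int64(316), np.int64(323), 321.0), (167, np.int64(317), np.int64(323), 321.7), (173, np.int64(318), np.int64(324), 322.5), (179, np.int64(318), np.int64(325), 323.3), (185, np.int64(319), np.int64(326), 324.1), (191, np.int64(320), np.int64(327), 324.9), (197, np.int64(321), np.int64(327), 325.7), (203, np.int64(322), np.int64(328), 326.5), (345, np.int64(341), np.int64(347), 345.3), (353, np.int64(342), np.int64(348), 346.3), (361, np.int64(343), np.int64(349), 347.4), (369, np.int64(345), np.int64(350), 348.5), (377, np.int64(346), np.int64(351), 349.5), (385, np.int64(347), np.int64(352), 350.6), (393, np.int64(348), np.int64(353), 351.6), (401, np.int64(349), np.int64(354), 352.7), (409, np.int64(350), np.int64(355), 353.7), (417,), (425,), (433,)]
x= [-0.12879992  0.51457074] yaw 0.12809468976504748 0.0002493299171851815
block 303 327 120 146 315.2247386759582 132.93728222996515
cap 345 374 446 474
inner face bottom [0.50165047 0.1146927  0.246     ] cap [ 0.54282791 -0.20595253  0.24      ] [ 0.54453143 -0.23112707  0.24      ] pin [ 0.51901716 -0.02619419  0.225     ]
45 317 334 196 237
70 316 335 195 237
90 316 336 195 238
[array([320.5, 238.6]), array([314.6, 206.9]), array([336.8, 236. ]), array([331.4, 204.2])]
[array([321.1, 222. ]), array([316. , 193.6]), array([335.6, 219.6]), array([330.8, 191.1])]
```

send_rows(
  increments=[
    {"gripper":-0.2,"linear":[-0.02,0.04,-0.01],"delta_rot":[0,0,0.1]},
    {"gripper":-0.2,"linear":[-0.04,0.08,-0.03],"delta_rot":[0,0,0.17]},
    {"gripper":-0.2,"linear":[-0.06,0.12,-0.05],"delta_rot":[0,0,0.17]},
    {"gripper":-0.2,"linear":[-0.08,0.16,-0.08],"delta_rot":[0,0,0.17]},
    {"gripper":-0.2,"linear":[-0.1,0.2,-0.11],"delta_rot":[0,0,0.17]},
    {"gripper":-0.2,"linear":[-0.1107,0.227,-0.15],"delta_rot":[0,0,0.17]},
    {"gripper":-0.2,"linear":[-0.1107,0.227,-0.18],"delta_rot":[0,0,0.17]},
    {"gripper":-0.2,"linear":[-0.1107,0.227,-0.19],"delta_rot":[0,0,0.17]},
  ],
)

```text
clock: 3.05
position: [0.3922, 0.2999, 0.2356]
ee_rot: [-0.002, 0.643, 0.766, -0.004]
contact_force: [-1.0, -0.9, 0.7]
width: 0.0513
gripper_force: 0.0
```

send_rows(
  increments=[
    {"gripper":-0.2,"linear":[0,0,-0.02],"delta_rot":[0,0,0]},
    {"gripper":-0.2,"linear":[0,0,-0.04],"delta_rot":[0,0,0]},
    {"gripper":-0.2,"linear":[0,0,-0.06],"delta_rot":[0,0,0]},
    {"gripper":-0.2,"linear":[0,0,-0.069],"delta_rot":[0,0,0]},
    {"gripper":-0.2,"linear":[0,0,-0.069],"delta_rot":[0,0,0]},
    {"gripper":0.9,"linear":[0,0,-0.069],"delta_rot":[0,0,0]},
    {"gripper":0.9,"linear":[0,0,-0.069],"delta_rot":[0,0,0]},
    {"gripper":0.9,"linear":[0,0,-0.069],"delta_rot":[0,0,0]},
  ],
)

```text
clock: 3.85
position: [0.3976, 0.2996, 0.1715]
ee_rot: [0.0, 0.645, 0.764, 0.001]
contact_force: [0.1, 0.4, -0.4]
width: 0.0079
gripper_force: 0.0
```

send_rows(
  increments=[
    {"gripper":0.9,"linear":[0,0,0],"delta_rot":[0,0,0]},
    {"gripper":0.9,"linear":[0,0,0],"delta_rot":[0,0,0]},
    {"gripper":0.9,"linear":[0,0,0],"delta_rot":[0,0,0]},
  ],
)

```text
clock: 4.15
position: [0.397, 0.2993, 0.1706]
ee_rot: [0.0, 0.645, 0.764, 0.0]
contact_force: [0.4, 0.6, 0.1]
width: 0.0046
gripper_force: 0.0
```

```bash
python3 - <<'E'
from h import *
s,im=wrist('wm');S=optics.get_image('scene')['pixels'];print(proj(im,[.397,.2993,.182]))
o=np.zeros((480,800,3),np.uint8);o[:,:480]=im['pixels'][:,80:560];o[:400,480:]=cv2.resize(S[160:240,205:269],None,fx=5,fy=5,interpolation=cv2.INTER_CUBIC)
cv2.imwrite('pics/wm2.png',o)
E
```

```text
[326.0569935  299.00530774]
```

View pics/wm2.png

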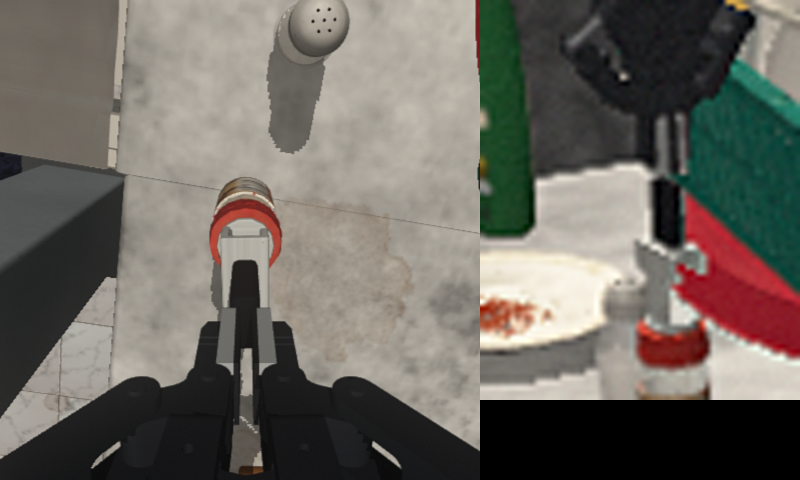

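```bash
python3 - <<'E'
from h import *
im=load('wm')
for z in(.203,.161):print(z,[(proj(im,k)-[80,0]).round(0) for k in box([.397,.2994,z],.17,[.012,.024,0])[::2]])
R=Ro.from_euler('z',.168).as_matrix()
for z in(.1706,.19,.21):
  print('tool',z,[(proj(im,np.array([.397,.2993,z])+R@[a,b,0])-[80,0]).round(0) for a in(-.006,.006) for b in(-.011,.011)])
print(get_state()['width'],get_state()['gripper_force'])
E
```

```text
0.203 [array([231., 350.]), array([230., 296.]), array([261., 350.]), array([262., 295.])]
0.161 [array([234., 301.]), array([233., 255.]), array([258., 301.]), array([259., 255.])]
tool 0.1706 [array([233., 309.]), array([233., 265.]), array([259., 309.]), array([259., 265.])]
tool 0.19 [array([232., 331.]), array([231., 284.]), array([260., 331.]), array([261., 284.])]
tool 0.21 [array([230., 359.]), array([230., 307.]), array([262., 359.]), array([263., 307.])]
0.004120184682461877 0.0
```

send_rows(
  increments=[
    {"gripper":1.0,"linear":[0,0,0],"delta_rot":[0,0,0]},
    {"gripper":1.0,"linear":[0,0,0],"delta_rot":[0,0,0]},
    {"gripper":1.0,"linear":[0,0,0],"delta_rot":[0,0,0]},
  ],
)

```text
clock: 4.55
position: [0.3969, 0.2993, 0.1705]
ee_rot: [0.0, 0.645, 0.764, -0.0]
contact_force: [-0.6, 0.4, 0.2]
width: 0.0002
gripper_force: 0.0
```

The pads closed on nothing. Both views put the visible fingertips about 35–40 mm above the reported TCP, near z≈0.205, just over the tab's top. I'll open and go lower. At 51 mm opening the fingers clear the hook either way.

send_rows(
  increments=[
    {"gripper":-0.2,"linear":[0,0,0],"delta_rot":[0,0,0]},
    {"gripper":-0.2,"linear":[0,0,0],"delta_rot":[0,0,0]},
    {"gripper":-0.2,"linear":[0,0,0],"delta_rot":[0,0,0]},
    {"gripper":-0.2,"linear":[0,0,0],"delta_rot":[0,0,0]},
    {"gripper":-0.2,"linear":[0,0,-0.015],"delta_rot":[0,0,0]},
    {"gripper":-0.2,"linear":[0,0,-0.03],"delta_rot":[0,0,0]},
    {"gripper":-0.2,"linear":[0,0,-0.035],"delta_rot":[0,0,0]},
    {"gripper":-0.2,"linear":[0,0,-0.035],"delta_rot":[0,0,0]},
  ],
)

```text
clock: 5.35
position: [0.3965, 0.299, 0.1349]
ee_rot: [-0.0, 0.645, 0.764, -0.001]
contact_force: [0.9, -0.2, -0.4]
width: 0.0512
gripper_force: 0.0
```

send_rows(
  increments=[
    {"gripper":0.8,"linear":[0,0,0],"delta_rot":[0,0,0]},
    {"gripper":0.8,"linear":[0,0,0],"delta_rot":[0,0,0]},
    {"gripper":0.8,"linear":[0,0,0],"delta_rot":[0,0,0]},
    {"gripper":0.8,"linear":[0,0,0],"delta_rot":[0,0,0]},
    {"gripper":0.8,"linear":[0,0,0],"delta_rot":[0,0,0]},
  ],
)

```text
clock: 5.85
position: [0.3973, 0.2995, 0.1363]
ee_rot: [0.0, 0.645, 0.764, 0.001]
contact_force: [-1.2, 0.7, 4.3]
width: 0.0111
gripper_force: 41.4
```

Gripped at 11 mm, 41 N. Lifting and moving to the approach point in front of the left arm.

send_rows(
  increments=[
    {"gripper":0.8,"linear":[0,0,0.03],"delta_rot":[0,0,0]},
    {"gripper":0.8,"linear":[0,0,0.07],"delta_rot":[0,0,-0.02]},
    {"gripper":0.8,"linear":[0,-0.02,0.098],"delta_rot":[0,0,-0.04]},
    {"gripper":0.8,"linear":[0.005,-0.06,0.098],"delta_rot":[0,0,-0.04]},
    {"gripper":0.8,"linear":[0.012,-0.1,0.098],"delta_rot":[0,0,-0.04]},
    {"gripper":0.8,"linear":[0.02,-0.14,0.098],"delta_rot":[0,0,-0.04]},
    {"gripper":0.8,"linear":[0.028,-0.18,0.098],"delta_rot":[0,0,-0.04]},
    {"gripper":0.8,"linear":[0.034,-0.21,0.098],"delta_rot":[0,0,-0.04]},
  ],
)

```text
clock: 6.65
position: [0.4306, 0.0869, 0.2329]
ee_rot: [0.0, 0.66, 0.751, -0.001]
contact_force: [1.2, 0.4, -2.2]
width: 0.0114
gripper_force: 40.5
```

send_rows(
  increments=[
    {"gripper":0.8,"linear":[0.003,-0.0135,0],"delta_rot":[0,0,0]},
    {"gripper":0.8,"linear":[0.003,-0.0135,0],"delta_rot":[0,0,0]},
    {"gripper":0.8,"linear":[0.003,-0.0135,0],"delta_rot":[0,0,0]},
    {"gripper":0.8,"linear":[0.003,-0.0135,0],"delta_rot":[0,0,0]},
  ],
)

```text
clock: 7.05
position: [0.4335, 0.0767, 0.2332]
ee_rot: [-0.001, 0.66, 0.752, 0.0]
contact_force: [0.7, -0.3, -2.8]
width: 0.0113
gripper_force: 40.5
```

```bash
python3 - <<'E'
from h import *
f=[]
for i in range(6):
    s,im=wrist('wa');f.append(s['contact_force'])
print(s['position'],s['ee_rot'],np.mean(f,0))
S=optics.get_image('scene')
cv2.imwrite('pics/sa.png',S['pixels'])
o=np.zeros((480,800,3),np.uint8);o[:,:480]=im['pixels'][:,80:560]
o[:480,480:]=cv2.resize(S['pixels'][170:290,262:342],None,fx=4,fy=4,interpolation=cv2.INTER_CUBIC)
cv2.imwrite('pics/wa2.png',o)
E
```

```text
[0.43382744 0.07641752 0.23353175] [3.69634032e-06 6.59583525e-01 7.51631271e-01 7.61033519e-05] [-0.01874764 -0.41224847 -2.57434414]
```

View pics/wa2.png

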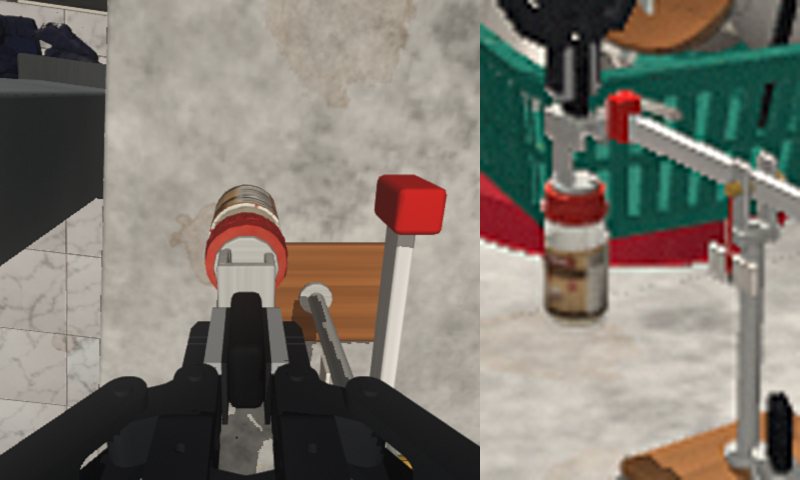

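Jar held upright with the hook lip toward the bar, and the block is clear. Passing the lip over the bar now.

send_rows(
  increments=[
    {"gripper":0.8,"linear":[0.015,0.002,0],"delta_rot":[0,0,0]},
    {"gripper":0.8,"linear":[0.03,0.004,0],"delta_rot":[0,0,0]},
    {"gripper":0.8,"linear":[0.042,0.0055,0],"delta_rot":[0,0,0]},
    {"gripper":0.8,"linear":[0.054,0.007,0],"delta_rot":[0,0,0]},
    {"gripper":0.8,"linear":[0.064,0.008,0],"delta_rot":[0,0,0]},
    {"gripper":0.8,"linear":[0.0695,0.0085,0],"delta_rot":[0,0,0]},
    {"gripper":0.8,"linear":[0.0695,0.0085,0],"delta_rot":[0,0,0]},
  ],
)

```text
clock: 8.1
position: [0.5043, 0.0842, 0.2332]
ee_rot: [-0.0, 0.66, 0.751, -0.0]
contact_force: [-0.6, -0.5, -3.2]
width: 0.0114
gripper_force: 40.5
```

```bash
python3 - <<'E'
from h import *
s,im=wrist('wc');print(s['position'],s['contact_force'])
S=optics.get_image('scene');cv2.imwrite('pics/sc.png',S['pixels'])
o=np.zeros((480,800,3),np.uint8);o[:,:480]=im['pixels'][:,80:560]
o[:480,480:]=cv2.resize(S['pixels'][170:240,275:322],(320,480),interpolation=cv2.INTER_CUBIC)
cv2.imwrite('pics/wc2.png',o)
E
```

```text
[0.50426603 0.08421692 0.23322155] [-0.57334876 -0.4728898  -3.1585181 ]
```

View pics/wc2.png

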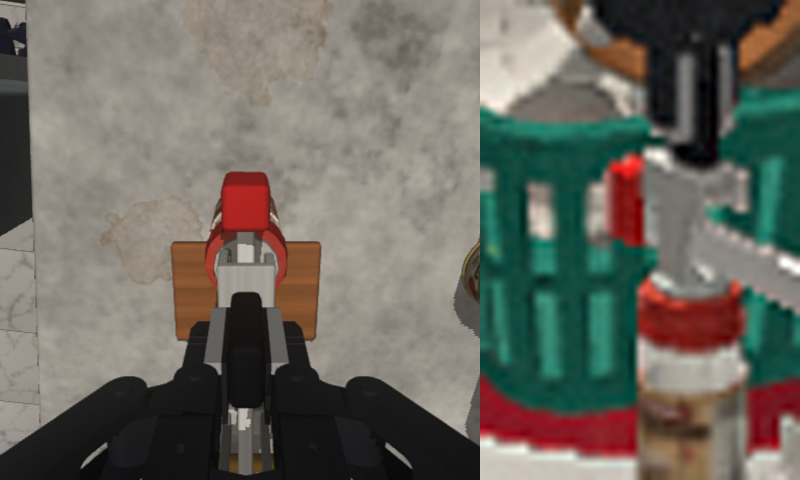

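The block and hook are collinear (both at u≈246 in the crop), so the bar is centred in the slot. Lowering.

send_rows(
  increments=[
    {"gripper":0.8,"linear":[0,0,-0.006],"delta_rot":[0,0,0]},
    {"gripper":0.8,"linear":[0,0,-0.012],"delta_rot":[0,0,0]},
    {"gripper":0.8,"linear":[0,0,-0.018],"delta_rot":[0,0,0]},
    {"gripper":0.8,"linear":[0,0,-0.022],"delta_rot":[0,0,0]},
    {"gripper":0.8,"linear":[0,0,-0.026],"delta_rot":[0,0,0]},
    {"gripper":0.8,"linear":[0,0,-0.026],"delta_rot":[0,0,0]},
  ],
)

```text
clock: 8.8
position: [0.503, 0.0842, 0.2069]
ee_rot: [-0.0, 0.66, 0.751, -0.0]
contact_force: [-0.3, 0.9, -2.0]
width: 0.0111
gripper_force: 40.4
```

send_rows(
  increments=[
    {"gripper":0.8,"linear":[0,0,-0.002],"delta_rot":[0,0,0]},
    {"gripper":0.8,"linear":[0,0,-0.003],"delta_rot":[0,0,0]},
    {"gripper":0.8,"linear":[0,0,-0.004],"delta_rot":[0,0,0]},
    {"gripper":0.8,"linear":[0,0,-0.004],"delta_rot":[0,0,0]},
  ],
)

```text
clock: 9.2
position: [0.5036, 0.0842, 0.2036]
ee_rot: [0.0, 0.66, 0.751, 0.0]
contact_force: [0.3, -0.1, -2.9]
width: 0.0115
gripper_force: 40.7
```

send_rows(
  increments=[
    {"gripper":0.8,"linear":[0,0,0],"delta_rot":[-0.04,-0.005,0]},
    {"gripper":0.8,"linear":[0,0,0],"delta_rot":[-0.08,-0.01,0]},
    {"gripper":0.8,"linear":[0,0,0],"delta_rot":[-0.119,-0.015,0]},
    {"gripper":0.8,"linear":[0,0,-0.002],"delta_rot":[-0.119,-0.015,0]},
    {"gripper":0.8,"linear":[0,0,-0.003],"delta_rot":[-0.119,-0.015,0]},
    {"gripper":0.8,"linear":[0,0,-0.003],"delta_rot":[-0.119,-0.015,0]},
  ],
)

```text
clock: 9.8
position: [0.5036, 0.0845, 0.2007]
ee_rot: [0.045, 0.659, 0.75, -0.039]
contact_force: [-0.2, 0.9, 0.1]
width: 0.0117
gripper_force: 40.8
```

```bash
python3 - <<'E'
from h import *
f=[]
for i in range(4):
    s,im=wrist('wd');f.append(s['contact_force'])
print(s['position'],s['contact_force'],np.mean(f,0),s['moment'])
E
```

```text
[0.50369017 0.08422683 0.20075949] [0.10087939 2.03859742 0.51738893] [-0.33266425  1.45362967  0.08091218] [ 0.40132809  0.03507802 -0.09072225]
```

The weight is now on the bar at its stop. Sliding outward gently.

send_rows(
  increments=[
    {"gripper":0.8,"linear":[-0.0001,0.001,0],"delta_rot":[0,0,0]},
    {"gripper":0.8,"linear":[-0.0003,0.002,-0.0002],"delta_rot":[0,0,0]},
    {"gripper":0.8,"linear":[-0.0004,0.003,-0.0003],"delta_rot":[0,0,0]},
    {"gripper":0.8,"linear":[-0.0004,0.003,-0.0003],"delta_rot":[0,0,0]},
  ],
)

```text
clock: 10.4
position: [0.5032, 0.0869, 0.2004]
ee_rot: [0.045, 0.659, 0.75, -0.04]
contact_force: [0.2, -1.1, 0.1]
width: 0.0113
gripper_force: 40.9
```

send_rows(
  increments=[
    {"gripper":0.8,"linear":[-0.0001,0.001,-0.0001],"delta_rot":[0,0,0]},
    {"gripper":0.8,"linear":[-0.0003,0.002,-0.0002],"delta_rot":[0,0,0]},
    {"gripper":0.8,"linear":[-0.0003,0.002,-0.0002],"delta_rot":[0,0,0]},
  ],
)

```text
clock: 10.7
position: [0.5028, 0.0894, 0.2001]
ee_rot: [0.045, 0.659, 0.75, -0.04]
contact_force: [0.5, -0.5, 0.7]
width: 0.0116
gripper_force: 40.9
```

send_rows(
  increments=[
    {"gripper":0.8,"linear":[-0.0001,0.001,-0.0001],"delta_rot":[0,0,0]},
    {"gripper":0.8,"linear":[-0.0001,0.001,-0.0001],"delta_rot":[0,0,0]},
  ],
)

```text
clock: 10.9
position: [0.5026, 0.0904, 0.1999]
ee_rot: [0.045, 0.659, 0.75, -0.04]
contact_force: [0.6, -1.0, 0.3]
width: 0.0116
gripper_force: 40.9
```

send_rows(
  increments=[
    {"gripper":0.8,"linear":[-0.0001,0.001,-0.0001],"delta_rot":[0,0,0]},
    {"gripper":0.8,"linear":[-0.0001,0.001,-0.0001],"delta_rot":[0,0,0]},
  ],
)

```text
clock: 11.1
position: [0.5026, 0.0912, 0.1998]
ee_rot: [0.045, 0.659, 0.75, -0.04]
contact_force: [0.1, -1.9, 0.0]
width: 0.0115
gripper_force: 40.9
```

send_rows(
  increments=[
    {"gripper":0.8,"linear":[-0.0001,0.001,-0.0001],"delta_rot":[0,0,0]},
    {"gripper":0.8,"linear":[-0.0001,0.001,-0.0001],"delta_rot":[0,0,0]},
  ],
)

```text
clock: 11.3
position: [0.5025, 0.0913, 0.1998]
ee_rot: [0.046, 0.659, 0.75, -0.04]
contact_force: [0.3, -4.7, 0.5]
width: 0.0116
gripper_force: 40.9
```

Contact with the block at about 4 N. Releasing and retreating upward.

send_rows(
  increments=[
    {"gripper":0.8,"linear":[0,-0.0008,0],"delta_rot":[0,0,0]},
    {"gripper":0.4,"linear":[0,-0.0008,0],"delta_rot":[0,0,0]},
    {"gripper":0.1,"linear":[0,-0.0008,0],"delta_rot":[0,0,0]},
    {"gripper":-0.2,"linear":[0,-0.0008,0],"delta_rot":[0,0,0]},
    {"gripper":-0.2,"linear":[0,-0.0008,0],"delta_rot":[0,0,0]},
    {"gripper":-0.2,"linear":[0,0.002,0.03],"delta_rot":[0,0,0]},
    {"gripper":-0.2,"linear":[0,0,0.07],"delta_rot":[0.06,0.008,0]},
    {"gripper":-0.2,"linear":[0,0,0.11],"delta_rot":[0.119,0.015,0]},
  ],
)

```text
clock: 12.1
position: [0.502, 0.0932, 0.3107]
ee_rot: [-0.001, 0.659, 0.752, 0.001]
contact_force: [0.9, -0.5, 0.6]
width: 0.0513
gripper_force: 0.0
```

send_rows(
  increments=[
    {"gripper":-0.2,"linear":[-0.005,-0.04,0.02],"delta_rot":[0,0,0]},
    {"gripper":-0.2,"linear":[-0.01,-0.08,0.04],"delta_rot":[0,0,0]},
    {"gripper":-0.2,"linear":[-0.015,-0.1,0.05],"delta_rot":[0,0,0]},
    {"gripper":-0.2,"linear":[-0.015,-0.1,0.05],"delta_rot":[0,0,0]},
  ],
)

```text
clock: 12.5
position: [0.4878, -0.01, 0.3616]
ee_rot: [0.002, 0.661, 0.75, 0.001]
contact_force: [-1.0, 0.3, 0.4]
width: 0.0511
gripper_force: 0.0
```

```bash
python3 - <<'E'
from h import *
s,im=wrist('we');print(s['position'],s['ee_rot'],s['contact_force'])
S=optics.get_image('scene');cv2.imwrite('pics/se.png',S['pixels']);np.savez('pics/se.npz',**S)
o=np.zeros((480,800,3),np.uint8);o[:,:480]=im['pixels'][:,80:560]
o[:480,480:]=cv2.resize(S['pixels'][175:295,280:360],(320,480),interpolation=cv2.INTER_CUBIC)
cv2.imwrite('pics/we2.png',o)
E
```

```text
[ 0.48783874 -0.0100261   0.36157003] [1.80233295e-03 6.61466954e-01 7.49971826e-01 6.93591527e-04] [-1.02692978  0.3239735   0.44399429]
```

View pics/we2.png

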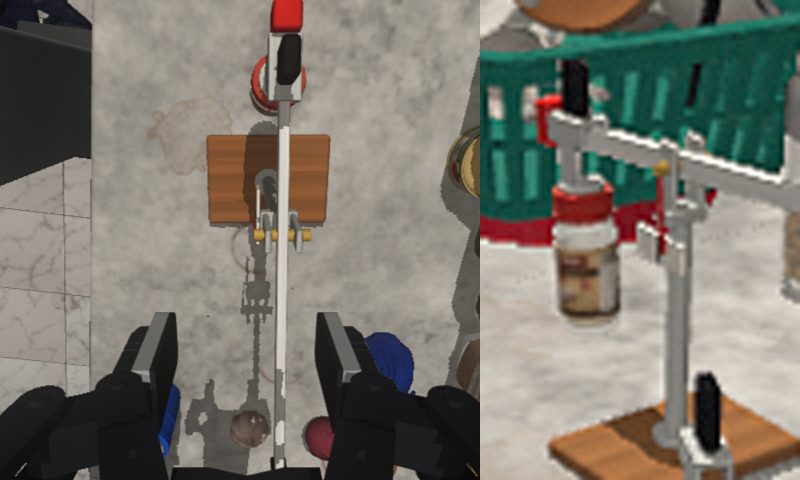

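Red hangs on the left arm against the block, bar at its left-down stop. Now going over the green jar.

send_rows(
  increments=[
    {"gripper":-0.2,"linear":[-0.015,-0.04,0],"delta_rot":[0,0,0]},
    {"gripper":-0.2,"linear":[-0.03,-0.08,0],"delta_rot":[0,0,0]},
    {"gripper":-0.2,"linear":[-0.045,-0.12,0],"delta_rot":[0,0,0]},
    {"gripper":-0.2,"linear":[-0.06,-0.16,0],"delta_rot":[0,0,0]},
    {"gripper":-0.2,"linear":[-0.075,-0.2,-0.01],"delta_rot":[0,0,0]},
    {"gripper":-0.2,"linear":[-0.09,-0.24,-0.03],"delta_rot":[0,0,0]},
    {"gripper":-0.2,"linear":[-0.101,-0.2665,-0.04],"delta_rot":[0,0,-0.128]},
    {"gripper":-0.2,"linear":[-0.101,-0.2665,-0.04],"delta_rot":[0,0,-0.128]},
  ],
)

```text
clock: 13.4
position: [0.3851, -0.2754, 0.3167]
ee_rot: [-0.003, 0.708, 0.706, -0.0]
contact_force: [0.0, 0.9, -0.7]
width: 0.0512
gripper_force: 0.0
```

send_rows(
  increments=[
    {"gripper":-0.2,"linear":[0,0,0],"delta_rot":[0,0,0]},
    {"gripper":-0.2,"linear":[0,0,0],"delta_rot":[0,0,0]},
    {"gripper":-0.2,"linear":[0,0,0],"delta_rot":[0,0,0]},
  ],
)

```text
clock: 13.7
position: [0.3873, -0.273, 0.3202]
ee_rot: [0.0, 0.706, 0.708, 0.0]
contact_force: [0.3, 0.8, -0.4]
width: 0.051
gripper_force: 0.0
```

```bash
python3 - <<'E'
from h import *
s,im=wrist('wg');print(s['position'],s['ee_rot'],s['clock'])
uv=proj(im,[.387,-.2765,.182]);print(uv)
# green cap check
for nm in('wr','wg'):
    i=load(nm);u=(326,215) if nm=='wr' else uv
    m=darkmask(i,u,h=34);ys,xs=np.where(m);print(nm,xs.min(),xs.max(),ys.min(),ys.max(),xs.mean(),ys.mean(),cv2.minAreaRect(np.argwhere(m)[:,::-1].astype(np.float32)))
    L=[(v,xs[ys==v].min(),xs[ys==v].max()) for v in range(ys.min(),ys.max()+1,4)];print(*[tuple(map(int,l)) for l in L])
    print(fittab(i,m,(.397,.2994) if nm=='wr' else (.387,-.2765)))
hsv=cv2.cvtColor(im['pixels'],cv2.COLOR_BGR2HSV);m=(hsv[...,1]>120)&(abs(hsv[...,0].astype(int)-60)<15);u,v=map(int,uv)
ys,xs=np.where(m[v-70:v+50,u-60:u+60]);print('green',len(xs),xs.mean()+u-60,ys.mean()+v-70)
E
```

```text
[ 0.38732711 -0.27302233  0.32017349] [4.10108673e-04 7.05750858e-01 7.08459910e-01 3.38155615e-04] 13.7
[325.57354066 213.84160162]
wr 317 334 196 237 325.3932980599647 216.49029982363317 ((325.1216125488281, 216.229736328125), (40.93534851074219, 15.946702003479004), 80.53767395019531)
(196, 322, 328) (200, 318, 330) (204, 317, 330) (208, 317, 331) (212, 317, 332) (216, 317, 333) (220, 318, 333) (224, 319, 333) (228, 319, 334) (232, 320, 334) (236, 322, 331)
(array([0.39677377, 0.29857521, 0.06197045]), np.float64(0.3371362433862434))
wg 313 334 193 235 323.63204747774483 214.4154302670623 ((323.75, 214.25), (18.024982452392578, 41.1096076965332), 18.434947967529297)
(193, 323, 325) (197, 321, 333) (201, 319, 333) (205, 318, 334) (209, 316, 334) (213, 315, 333) (217, 314, 332) (221, 314, 331) (225, 313, 329) (229, 313, 328) (233, 315, 326)
(array([ 0.3852592 , -0.27595272, -0.20254392]), np.float64(0.20085311572700296))
green 197 323.52284263959393 182.07614213197968
```

The green tab is at about (0.3856,−0.2755) with yaw about −0.29 (green cap confirmed under it). Descending, gripping.

send_rows(
  increments=[
    {"gripper":-0.2,"linear":[-0.0017,-0.0025,-0.03],"delta_rot":[0,0,-0.14]},
    {"gripper":-0.2,"linear":[-0.0017,-0.0025,-0.06],"delta_rot":[0,0,-0.28]},
    {"gripper":-0.2,"linear":[-0.0017,-0.0025,-0.08],"delta_rot":[0,0,-0.29]},
    {"gripper":-0.2,"linear":[-0.0017,-0.0025,-0.1],"delta_rot":[0,0,-0.29]},
    {"gripper":-0.2,"linear":[-0.0017,-0.0025,-0.13],"delta_rot":[0,0,-0.29]},
    {"gripper":-0.2,"linear":[-0.0017,-0.0025,-0.16],"delta_rot":[0,0,-0.29]},
    {"gripper":-0.2,"linear":[-0.0017,-0.0025,-0.1847],"delta_rot":[0,0,-0.29]},
    {"gripper":-0.2,"linear":[-0.0017,-0.0025,-0.1847],"delta_rot":[0,0,-0.29]},
  ],
)

```text
clock: 14.55
position: [0.3832, -0.2741, 0.1325]
ee_rot: [-0.003, 0.801, 0.599, -0.0]
contact_force: [-0.0, -0.4, 0.3]
width: 0.0513
gripper_force: 0.0
```

send_rows(
  increments=[
    {"gripper":-0.2,"linear":[0,0,0],"delta_rot":[0,0,0]},
    {"gripper":0.8,"linear":[0,0,0],"delta_rot":[0,0,0]},
    {"gripper":0.8,"linear":[0,0,0],"delta_rot":[0,0,0]},
    {"gripper":0.8,"linear":[0,0,0],"delta_rot":[0,0,0]},
    {"gripper":0.8,"linear":[0,0,0],"delta_rot":[0,0,0]},
    {"gripper":0.8,"linear":[0,0,0],"delta_rot":[0,0,0]},
  ],
)

```text
clock: 15.15
position: [0.3856, -0.2776, 0.1364]
ee_rot: [0.001, 0.802, 0.598, 0.0]
contact_force: [1.0, -0.4, 6.0]
width: 0.0117
gripper_force: 40.7
```

send_rows(
  increments=[
    {"gripper":0.8,"linear":[0,0,0.03],"delta_rot":[0,0,0]},
    {"gripper":0.8,"linear":[0,0,0.07],"delta_rot":[0,0,0.1]},
    {"gripper":0.8,"linear":[0,0.01,0.11],"delta_rot":[0,0,0.2]},
    {"gripper":0.8,"linear":[0.015,0.04,0.1125],"delta_rot":[0,0,0.3]},
    {"gripper":0.8,"linear":[0.035,0.07,0.1125],"delta_rot":[0,0,0.418]},
    {"gripper":0.8,"linear":[0.055,0.1,0.1125],"delta_rot":[0,0,0.418]},
    {"gripper":0.8,"linear":[0.0733,0.122,0.1125],"delta_rot":[0,0,0.418]},
    {"gripper":0.8,"linear":[0.0733,0.122,0.1125],"delta_rot":[0,0,0.418]},
  ],
)

```text
clock: 15.95
position: [0.4595, -0.1517, 0.2469]
ee_rot: [-0.001, 0.659, 0.753, 0.001]
contact_force: [-0.7, -0.1, -3.4]
width: 0.0112
gripper_force: 40.0
```

send_rows(
  increments=[
    {"gripper":0.8,"linear":[0,0,0],"delta_rot":[0,0,0]},
    {"gripper":0.8,"linear":[0,0,0],"delta_rot":[0,0,0]},
    {"gripper":0.8,"linear":[0,0,0],"delta_rot":[0,0,0]},
  ],
)

```text
clock: 16.25
position: [0.4574, -0.1555, 0.2473]
ee_rot: [-0.0, 0.661, 0.751, -0.0]
contact_force: [0.5, -0.5, -2.8]
width: 0.011
gripper_force: 40.0
```

```bash
python3 - <<'E'
from h import *
f=[];p=[]
for i in range(8):
    s,im=wrist('wh');f.append(s['contact_force']);p.append(s['position'])
q=s['ee_rot'];print(np.mean(p,0),np.mean(f,0),np.std(f,0),2*np.arctan2(q[2],q[1])-np.pi/2)
# bar line vs tool in this view: white bar between v rows; print predicted bar at tilt -.12
d=np.array([-.1277*.9928,.9918*.9928,-.1197]);u=np.array([-.1277*.12,.9918*.12,.9928])
for y in(-.05,-.1,-.15,-.2):print(y,proj(im,np.array([.518,-.0262,.225])+d*y+u*.009).round(0))
t=im['pixels'].copy();cv2.imwrite('pics/wh.png',t)
E
```

```text
[ 0.4576858  -0.15529971  0.24749237] [-0.13856388 -0.17327416 -2.90323757] [0.41747947 0.46792346 0.62872188] 0.12844820251571476
-0.05 [507. 125.]
-0.1 [497. 241.]
-0.15 [488. 346.]
-0.2 [480. 439.]
```

send_rows(
  increments=[
    {"gripper":0.8,"linear":[0.004,0.01,0],"delta_rot":[0,0,0]},
    {"gripper":0.8,"linear":[0.02,0.011,0],"delta_rot":[0,0,0]},
    {"gripper":0.8,"linear":[0.034,0.013,0],"delta_rot":[0,0,0]},
    {"gripper":0.8,"linear":[0.047,0.0145,0],"delta_rot":[0,0,0]},
    {"gripper":0.8,"linear":[0.059,0.016,0],"delta_rot":[0,0,0]},
    {"gripper":0.8,"linear":[0.069,0.0175,0],"delta_rot":[0,0,0]},
    {"gripper":0.8,"linear":[0.0746,0.018,0],"delta_rot":[0,0,0]},
    {"gripper":0.8,"linear":[0.0746,0.018,0],"delta_rot":[0,0,0]},
  ],
)

```text
clock: 17.45
position: [0.5334, -0.1367, 0.2472]
ee_rot: [-0.0, 0.66, 0.751, -0.0]
contact_force: [-0.7, 0.6, -2.9]
width: 0.0113
gripper_force: 40.0
```

send_rows(
  increments=[
    {"gripper":0.8,"linear":[0,0,0],"delta_rot":[0,0,0]},
    {"gripper":0.8,"linear":[0,0,0],"delta_rot":[0,0,0]},
  ],
)

```text
clock: 17.65
position: [0.5321, -0.1368, 0.2476]
ee_rot: [-0.0, 0.66, 0.751, -0.0]
contact_force: [0.2, -0.5, -2.8]
width: 0.0113
gripper_force: 40.0
```

```bash
python3 - <<'E'
from h import *
s,im=wrist('wi');print(s['position'],s['contact_force'])
p=im['pixels'].astype(int)
d=np.array([-.1277*.9928,.9918*.9928,-.1197]);u=np.array([-.1277*.12,.9918*.12,.9928])
for y in(-.035,-.045,-.055,-.065):
    a=proj(im,np.array([.518,-.0262,.225])+d*y+u*.009);v=int(a[1])
    if 0<=v<480:
        w=np.arange(int(a[0])-25,int(a[0])+26);g=p[v,w].min(1);print(a.round(1),w[g>150])
E
```

```text
[ 0.53208285 -0.13680342  0.24760878] [ 0.22421552 -0.46496824 -2.83615418]
[326.5 109.2] [319 320 321 322 323 324 325 326 327 328 329 330 331 332 333 334 335]
[326.5 133.8] [319 320 321 322 323 324 325 326 327 328 329 330 331 332 333 334 335]
[326.5 157.8] [319 320 321 322 323 324 325 326 327 328 329 330 331 332 333 334 335 337
 338 339]
[326.5 181.3] [319 320 321 322 323 324 325 326 327 328 329 330 331 332 333 334]
```

The bar is centred under the hook (u 327 vs 326). Lowering to level.

send_rows(
  increments=[
    {"gripper":0.8,"linear":[0,0,-0.006],"delta_rot":[0,0,0]},
    {"gripper":0.8,"linear":[0,0,-0.012],"delta_rot":[0,0,0]},
    {"gripper":0.8,"linear":[0,0,-0.017],"delta_rot":[0,0,0]},
    {"gripper":0.8,"linear":[0,0,-0.021],"delta_rot":[0,0,0]},
    {"gripper":0.8,"linear":[0,0,-0.025],"delta_rot":[0,0,0]},
    {"gripper":0.8,"linear":[0,0,-0.028],"delta_rot":[0,0,0]},
    {"gripper":0.8,"linear":[0,0,-0.031],"delta_rot":[0,0,0]},
    {"gripper":0.8,"linear":[0,0,-0.031],"delta_rot":[0,0,0]},
  ],
)

```text
clock: 18.5
position: [0.5328, -0.1368, 0.2163]
ee_rot: [0.0, 0.66, 0.751, 0.0]
contact_force: [-0.8, -1.5, -1.2]
width: 0.0115
gripper_force: 40.3
```

send_rows(
  increments=[
    {"gripper":0.8,"linear":[0,0,-0.002],"delta_rot":[0,0,0]},
    {"gripper":0.8,"linear":[0,0,-0.002],"delta_rot":[0,0,0]},
    {"gripper":0.8,"linear":[0,0,-0.002],"delta_rot":[0,0,0]},
    {"gripper":0.8,"linear":[0,0,-0.002],"delta_rot":[0,0,0]},
  ],
)

```text
clock: 18.9
position: [0.5328, -0.1369, 0.2148]
ee_rot: [0.0, 0.66, 0.751, 0.0]
contact_force: [-0.8, -1.2, 0.2]
width: 0.0113
gripper_force: 40.4
```

```bash
cat >> h.py <<'E'
def tilt(im):
    """bar tilt from scene image: fit the red block top area + black cap heights"""
    hsv=cv2.cvtColor(im['pixels'],cv2.COLOR_BGR2HSV);m=(hsv[...,1]>150)&((hsv[...,0]<8)|(hsv[...,0]>172))&(hsv[...,2]>60)
    w=m[185:215,285:312];ys,xs=np.where(w);r=(xs.mean()+285,ys.mean()+185)
    g=im['pixels'].max(2)[220:262,372:396]<45;n,l,st,ce=cv2.connectedComponentsWithStats(g.astype(np.uint8));k=1+st[1:,4].argmax()
    return r,len(xs),(ce[k]+[372,220]),st[k,4]
E
python3 - <<'E'
from h import *
s=get_state();print(s['position'],s['contact_force'],s['moment'])
S=optics.get_image('scene');cv2.imwrite('pics/sj.png',S['pixels'])
for n in('scene0','se','sj'):
    S['pixels']=cv2.imread(f'pics/{n}.png');print(n,tilt(S))
P0=np.array([.518,-.0262,.225])
for th in(-.12,0,.12):
    d=np.array([-.1277*np.cos(th),.9918*np.cos(th),np.sin(-th)*-1*-1]) 
    z=np.array([0,0,1.])
    print(th,[proj(S,P0+y*np.array([-.1277,.9918,-0])*np.cos(th)+z*(y*np.sin(-th)*-1+h)).round(1) for y,h in((.149,.006),(-.206,.002))])
E
```

```text
[ 0.53279768 -0.1368931   0.21476146] [-0.84690339 -1.20438654  0.24662524] [-0.29912904  0.0230843   0.05171616]
scene0 ((np.float64(296.94202898550725), np.float64(198.36231884057972)), 69, array([383.12195122, 239.65853659]), np.int32(41))
se ((np.float64(296.14285714285717), np.float64(203.97619047619048)), 42, array([383.33333333, 230.05128205]), np.int32(39))
sj ((np.float64(296.15909090909093), np.float64(197.6590909090909)), 44, array([383.12820513, 239.20512821]), np.int32(39))
-0.12 [array([298.5, 204.1]), array([382.6, 229.7])]
0 [array([298.3, 198.2]), array([382.4, 239.1])]
0.12 [array([298.5, 192.5]), array([381.4, 248.1])]
```

send_rows(
  increments=[
    {"gripper":0.5,"linear":[0,0,0],"delta_rot":[0,0,0]},
    {"gripper":0.2,"linear":[0,0,0],"delta_rot":[0,0,0]},
    {"gripper":-0.2,"linear":[0,0,0],"delta_rot":[0,0,0]},
    {"gripper":-0.2,"linear":[0,0,0],"delta_rot":[0,0,0]},
    {"gripper":-0.2,"linear":[0,0,0],"delta_rot":[0,0,0]},
    {"gripper":-0.2,"linear":[0,0,0],"delta_rot":[0,0,0]},
    {"gripper":-0.2,"linear":[0,0,0],"delta_rot":[0,0,0]},
    {"gripper":-0.2,"linear":[0,0,0],"delta_rot":[0,0,0]},
  ],
)

```text
clock: 19.75
position: [0.5327, -0.1367, 0.2145]
ee_rot: [0.0, 0.66, 0.751, 0.0]
contact_force: [-0.4, -0.4, -0.2]
width: 0.0513
gripper_force: 0.0
```

```bash
python3 - <<'E'
from h import *
for i in range(12):
    S=optics.get_image('scene')
    if i%3==2: r=tilt(S);print(get_state()['clock'],r,(r[2][1]-239.5)/78)
cv2.imwrite('pics/sk.png',S['pixels'])
E
```

```text
19.9 ((np.float64(296.2708333333333), np.float64(196.72916666666666)), 48, array([383.02631579, 240.86842105]), np.int32(38)) 0.01754385964912294
20.05 ((np.float64(296.17391304347825), np.float64(196.65217391304347)), 46, array([383.02631579, 240.86842105]), np.int32(38)) 0.01754385964912294
20.2 ((np.float64(296.17021276595744), np.float64(196.80851063829786)), 47, array([383., 241.]), np.int32(37)) 0.019230769230769232
20.35 ((np.float64(296.17021276595744), np.float64(196.80851063829786)), 47, array([383., 241.]), np.int32(37)) 0.019230769230769232
```

```bash
python3 - <<'E'
from h import *
g=lambda n:cv2.imread(f'pics/{n}.png',0).astype(np.float32)
# edge-profile: bar's top edge in scene near the cap (cols 368..378): subpixel v of strongest gradient along columns
def edge(n,cols,lo,hi):
    a=g(n);o=[]
    for c in cols:
        y=a[lo:hi,c];d=np.abs(np.diff(y));o.append(y)
    return np.array(o)
def shift(n,x0,x1,y0,y1):
    T=g('scene0')[y0:y1,x0:x1];best=None
    A=cv2.resize(g(n)[y0-14:y1+14,x0-2:x1+2],None,fx=10,fy=10,interpolation=cv2.INTER_CUBIC);B=cv2.resize(T,None,fx=10,fy=10,interpolation=cv2.INTER_CUBIC)
    r=cv2.matchTemplate(A,B,cv2.TM_CCOEFF_NORMED);_,v,_,l=cv2.minMaxLoc(r);return round(l[1]/10-14,2),round(l[0]/10-2,2),round(v,3)
for n in('se','sj','sk'):print(n,shift(n,372,388,230,248),shift(n,376,388,232,248))
E
```

```text
se (-8.7, -0.1, 0.803) (-9.2, 0.0, 0.873)
sj (-0.2, -0.1, 0.913) (-0.2, -0.1, 0.923)
sk (1.3, -0.2, 0.913) (1.5, -0.2, 0.91)
```

Tilt is about +0.018 rad, so I'll slide green 5 mm inward for margin.

send_rows(
  increments=[
    {"gripper":0.4,"linear":[0,0,0],"delta_rot":[0,0,0]},
    {"gripper":0.8,"linear":[0,0,0],"delta_rot":[0,0,0]},
    {"gripper":0.8,"linear":[0,0,0],"delta_rot":[0,0,0]},
    {"gripper":0.8,"linear":[0,0,0],"delta_rot":[0,0,0]},
    {"gripper":0.8,"linear":[-0.0003,0.002,0.001],"delta_rot":[0,0,0]},
    {"gripper":0.8,"linear":[-0.0005,0.004,0.001],"delta_rot":[0,0,0]},
    {"gripper":0.8,"linear":[-0.0006,0.005,0.001],"delta_rot":[0,0,0]},
    {"gripper":0.8,"linear":[-0.0006,0.005,0.001],"delta_rot":[0,0,0]},
  ],
)

```text
clock: 21.15
position: [0.5321, -0.1316, 0.2156]
ee_rot: [0.0, 0.66, 0.751, 0.0]
contact_force: [-0.3, -0.4, -0.8]
width: 0.0112
gripper_force: 44.0
```

send_rows(
  increments=[
    {"gripper":0.8,"linear":[0,0,0],"delta_rot":[0,0,0]},
    {"gripper":0.5,"linear":[0,0,0],"delta_rot":[0,0,0]},
    {"gripper":0.2,"linear":[0,0,0],"delta_rot":[0,0,0]},
    {"gripper":-0.2,"linear":[0,0,0],"delta_rot":[0,0,0]},
    {"gripper":-0.2,"linear":[0,0,0],"delta_rot":[0,0,0]},
    {"gripper":-0.2,"linear":[0,0,0],"delta_rot":[0,0,0]},
    {"gripper":-0.2,"linear":[0,0,0],"delta_rot":[0,0,0]},
  ],
)

```text
clock: 21.85
position: [0.532, -0.1317, 0.2155]
ee_rot: [-0.0, 0.66, 0.751, 0.0]
contact_force: [-0.5, 0.0, -0.0]
width: 0.0512
gripper_force: 0.0
```

send_rows(
  increments=[
    {"gripper":-0.2,"linear":[0,0,0.03],"delta_rot":[0,0,0]},
    {"gripper":-0.2,"linear":[0,0,0.07],"delta_rot":[0,0,0]},
    {"gripper":-0.2,"linear":[0,0,0.11],"delta_rot":[0,0,0]},
    {"gripper":-0.2,"linear":[-0.04,0,0.13],"delta_rot":[0,0,0]},
    {"gripper":-0.2,"linear":[-0.08,0,0.15],"delta_rot":[0,0,0]},
    {"gripper":-0.2,"linear":[-0.12,0,0.15],"delta_rot":[0,0,0]},
    {"gripper":-0.2,"linear":[-0.12,0,0.15],"delta_rot":[0,0,0]},
    {"gripper":-0.2,"linear":[-0.12,0,0.15],"delta_rot":[0,0,0]},
  ],
)

```text
clock: 22.65
position: [0.4117, -0.1317, 0.3662]
ee_rot: [0.001, 0.66, 0.751, 0.0]
contact_force: [0.6, -0.3, -0.1]
width: 0.0509
gripper_force: 0.0
```

```bash
python3 - <<'E'
from h import *
import time
def up(a):return cv2.resize(a.astype(np.float32),None,fx=10,fy=10,interpolation=cv2.INTER_CUBIC)
t0=cv2.imread('pics/scene0.png',0)
for i in range(9):
    S=optics.get_image('scene');a=cv2.cvtColor(S['pixels'],cv2.COLOR_BGR2GRAY)
    if i%4==0:
        r=cv2.matchTemplate(up(a[218:262,374:390]),up(t0[232:248,376:388]),cv2.TM_CCOEFF_NORMED);_,v,_,l=cv2.minMaxLoc(r)
        print(get_state()['clock'],l[1]/10-14,v,tilt(S)[::2])
s=get_state();print(s['position'],s['contact_force'],s['width'])
T=optics.get_image('top')
cv2.imwrite('pics/fs.png',S['pixels'])
o=np.zeros((600,800,3),np.uint8);o[:600,:480]=cv2.resize(S['pixels'][170:320,275:395],None,fx=4,fy=5)
o[:300,480:]=cv2.resize(S['pixels'],(320,300));o[300:,480:]=cv2.resize(T['pixels'][190:310,250:420],(320,300))
cv2.imwrite('pics/fin.png',o)
E
```

```text
22.7 0.0 0.9981377124786377 ((np.float64(296.30434782608694), np.float64(197.56521739130434)), array([383.12195122, 239.65853659]))
22.9 0.0 0.9982187151908875 ((np.float64(296.125), np.float64(197.875)), array([383.12195122, 239.65853659]))
23.1 0.0 0.9982290267944336 ((np.float64(296.3478260869565), np.float64(197.69565217391303)), array([383.12195122, 239.65853659]))
[ 0.4125056  -0.13176896  0.3650975 ] [ 0.57389826 -0.19399338 -0.0829785 ] 0.0512029659470577Traceback (most recent call last):
  File "<stdin>", line 13, in <module>
ValueError: could not broadcast input array from shape (750,480,3) into shape (600,480,3)
```

```bash
python3 - <<'E'
from h import *
S=cv2.imread('pics/fs.png');T=optics.get_image('top')['pixels']
o=np.zeros((600,800,3),np.uint8);o[:,:480]=cv2.resize(S[170:320,275:395],(480,600));o[:300,480:]=cv2.resize(S,(320,300));o[300:,480:]=cv2.resize(T[190:310,250:420],(320,300))
cv2.imwrite('pics/fin.png',o)
E
```

```text
(no output)
```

View pics/fin.png

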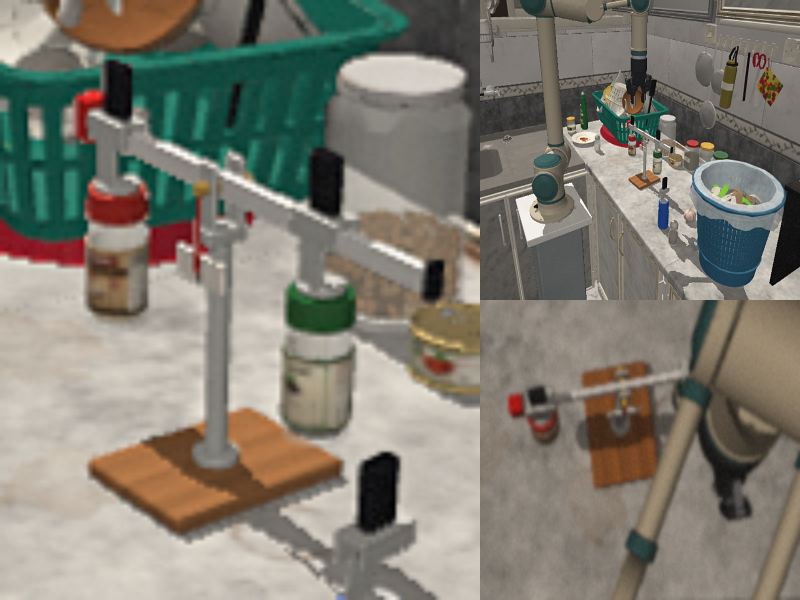

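Both jars hang free, the bar is level with the cap exactly at its level position, and the robot is clear.

```bash
python3 -c "
from rig import sign_off
print(sign_off())"
```

```text
the job is handed in; nothing more can be done
None
```

I handed the job in with the red jar hanging against the end block, the green jar on the right arm, the bar steady and level in the camera images, and the robot clear of everything; the judge returned no verdict.

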